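# Lay out the writing desk

## Task

Lay out the leather desk mat for writing: stand the candle jar in the middle of the round coaster and the ink bottle in the middle of the square one, and lay the large notebook flat in the very middle of the mat between the two coasters, its long side along the mat's length. Then lay the small memo book flat on the middle of the large notebook, lengthways the same way, and set the brass paperweight upright on the middle of the memo book. Set the two glass pieces down gently, do not drop them, and leave the pencil pot and the plant where they stand.

Things in the scene. Friction and masses are not known exactly. Their poses are not given: they have to be found in the camera images.
- large_notebook: large slim pocket notebook lying flat: black covers, pale page edges, grey elastic band round it near one end; 120 long (own x) x 66 wide (own y) x 18 thick; origin at the centre of its underside, z up; loose, about 0.16 kg
- small_notebook: small memo book lying flat: plain light grey covers; 85 long (own x) x 52 wide (own y) x 14 thick; origin at the centre of its underside, z up; loose, about 0.07 kg
- paperweight: brass paperweight: round foot 44 in diameter and 14 high, narrow neck, small knob 26 in diameter on top, 38 high in all; origin at the centre of its underside, z up; loose, about 0.25 kg
- candle_jar: candle in a round black glass jar: 60 in diameter, 60 high, straight sides, white wax with a wick on top; origin at the centre of its underside, z up; loose, about 0.3 kg
- ink_bottle: square clear-glass ink bottle, 54 x 54 x 42 high (sides along own x and y), dark ink within, with a round steel screw cap 32 in diameter and 12 high on top (54 high in all); origin at the centre of its underside, z up; loose, about 0.3 kg
- desk_mat: dark brown leather desk mat, fixed to the desk, 400 long (own y, roughly across in front of the robot) x 120 wide (own x) x 3 thick, thin pale stitching round its edge; origin at the centre of its underside, z up (its top is 3 above the origin). Both coasters lie on it, one towards each end
- coaster_round: round cork coaster, fixed on the mat, 90 in diameter, 5 thick; origin at the centre of its underside, z up, on the mat's top (the coaster's top is 8 above the desk); lies towards either end of the mat
- coaster_square: square cork coaster, fixed on the mat, 90 x 90, 5 thick; origin at the centre of its underside, z up, on the mat's top (the coaster's top is 8 above the desk); lies towards the other end of the mat
- pencil_pot: bystander: round dark steel pencil pot, 68 in diameter, 85 high, pencils standing in it up to 130; origin at the centre of its underside, z up; loose
- plant_pot: bystander: small white flower pot, 68 in diameter at the top, 58 high, green leaves up to about 115; origin at the centre of its underside, z up; loose
There are look-alikes about, which are no part of the job. What is shaped like the small_notebook but turquoise is not meant. What is shaped like the candle_jar but red is not meant.

How it is judged:
At the end, for the whole second after the job is handed in: Large notebook flat at the mat's middle, memo book flat on it, paperweight upright on that; jar on the round and bottle on the square coaster, upright. Each centre within 15 mm (notebook: along and across the mat), books' lengths within 9 degrees, all at rest (x of large_notebook in the frame of desk_mat between -0.015 and 0.015 m and y of large_notebook in the frame of desk_mat between -0.015 and 0.015 m and z of large_notebook in the frame of desk_mat between 0 and 0.007 m and angle between the x axis of large_notebook and the y axis of desk_mat, either way round below 0.17 rad and horizontal distance between small_notebook and large_notebook below 0.015 m and angle between the x axis of small_notebook and the x axis of large_notebook, either way round below 0.17 rad and z of small_notebook in the frame of large_notebook between 0.014 and 0.022 m and horizontal distance between paperweight and small_notebook below 0.015 m and z of paperweight in the frame of small_notebook between 0.01 and 0.018 m and horizontal distance between candle_jar and coaster_round below 0.015 m and z of candle_jar in the frame of coaster_round between 0.001 and 0.009 m and horizontal distance between ink_bottle and coaster_square below 0.015 m and z of ink_bottle in the frame of coaster_square between 0.001 and 0.009 m and angle between each of large_notebook, small_notebook, paperweight, candle_jar, ink_bottle's own z axis and vertical below 0.1 rad and linear speed of each of large_notebook, small_notebook, paperweight, candle_jar, ink_bottle below 0.02 m/s); the robot touches nothing.
It fails at once if a glass piece (jar or bottle) is dropped: it falls freely by more than about 15 mm ((contact force between candle_jar and anything else below 0.01 N and linear speed of candle_jar above 0.55 m/s) or (contact force between ink_bottle and anything else below 0.01 N and linear speed of ink_bottle above 0.55 m/s)).
It fails at once if the pencil pot or the plant is pushed more than 20 mm (distance of any of pencil_pot, plant_pot from where it was at the start of the episode above 0.02 m).
It also fails if it takes over 120 s, if anything falls off the work surface, if the arm or the gripper's body presses on something with over 40 N, if the wrist force passes 120 N, or if a joint passes its speed limit or range.

## Robot

A 6-joint arm with a two-finger parallel gripper is mounted at the origin on the work surface. World frame = base frame: x ahead of the robot, y to its left, z up, the work surface at z = 0. Lengths are in m, angles in rad, forces in N, time in s.
With the tool pointing down it reaches from about 0.225 to 0.875 m from the base axis. Payload 3.4 kg.
Tool frame: the origin (TCP) lies on the centre line of the jaws, within the pads' length; the fingertips stand 17 mm ahead of it and the grasp point (between the pads) lies 2 mm behind it (nose_length is the distance from the TCP to the fingertips, in m); z points along the fingers, y is the line along which they close (so a half turn about z gives the same grasp; the last joint's range is limited). The gripper opens to 85 mm and grips with 20 to 120 N. Pads are 22 mm wide; open, the fingers measure 114 mm over their backs; the gripper's body (76 mm by 85 mm) begins 54 mm behind the grasp point. The pads swing forward as they close: fully open they stand 13 mm farther back than shut.
Start: joints at [1.153, 0.276, 1.505, -0, 1.361, -0.121], TCP at [0.168, 0.55, 0.248] pointing down, gripper open.
Joint ranges: [-2.89, 2.89], [-0.75, 2.08], [0.22, 2.7], [-1.18, 4.32], [0.11, 2.71], [-2.7, 2.7]. Speed limits (rad/s): [2.57, 2.57, 3.14, 3.14, 3.14, 3.14].

## Interface

Orientations are given as a unit quaternion [w, x, y, z].
In Python, from rig import get_state, get_image, sign_off, find_in, place_of, nose_length gives the robot as it stands.
- The arm moves only by the tool apply_moves, never from a script. Its argument "deltas" is one flat list of numbers, 5 for each row, row after row: the finger opening in mm, from 0 to 85.4, then the shift along the tool's x, y, z in mm, then the turn about the tool's z in degrees. A call has 1 to 12 rows; each row is the pose to reach, as a shift and turn from the pose commanded when the call began, along the tool's axes at that moment; what a row does not reach only later rows make up. A row lasts 1/12 s, in which the tool goes at most 41.7 mm and 7.16 degrees, less where a joint would pass 70% of its speed; a pose out of reach is approached as far as the arm can. A call with a gripper value outside its range is refused whole. The fingers move at their own pace and stop on an object; "squeeze" is the grip in N (left out, the last holds). Time passes only in rows, so rows that repeat a pose let the fingers close. It gives the time, the measured TCP pose, the force, the opening and the grip force at its end, in the units of the state.
- get_state(): the state, without advancing time (a new reading comes with each control period).
- get_image(name): name is "side" or "top"; returns a dict with "frame" (384x512x3 uint8, red, green, blue), "K" (3x3 intrinsics, pixels), "position" and "orientation" of the camera in the world. Camera axes: x right, y down, z forward; pixel columns grow to the right and rows downward; lengths in m; the calibration is good to about 2 mm. A picture is of the moment at which its call begins. There is no depth.
- sign_off(): hands the job in; it is judged then, once.
Trained networks look in a picture, given as the dict that the camera call returned (one of the last four; its "shot" number tells which), for a name from the list of things; names that differ only in an ending like _2 or _b are one class to them, and where a whole thing is asked for, a point or a joint stands for the part that bears it (a point fixed in the world has none). Each returns a list of dicts, best first, with "score" (0 to 1); they miss things now and then, are a little off and sometimes report something else, mostly with a low value. They report only what shows in the picture. A call takes as long as a camera call. They do not tell look-alikes from the thing itself.
- find_in(query, picture): "point" ([column, row] in pixels, amid what is visible of it).
- place_of(query, picture): "point" ([column, row] in pixels: a listed point, or the origin of a listed thing).
The state is a dict: "clock": time; "qpos": joint angles; "qd": joint speeds; "effort": joint torques, N m; "position": TCP position; "ee_rot": TCP orientation; "contact_force": force on the tool from outside, world axes, zero at the start; "moment": the same for the moment, N m; "width": finger opening in m; "gripper_force": force on a finger pad.
Only numpy, scipy, OpenCV 4.12 (cv2) and the standard library are available. Lean on these libraries where they do the work, as an engineer would, in place of code of your own. Each camera call takes 0.05 s, during which the arm holds its last target. There are 200 camera calls.

## Working session

There is one attempt and no reset: what is moved stays moved. The work goes in short steps, Python scripts to look and compute and a tool call to move; the robot and the scene stay as the last step left them, time stands still between calls to the robot, and variables do not carry over. Pictures are saved under pics/ and viewed, at most 14 in all, crops included, and the job is handed in when it is done.

Besides the shell and the picture viewer there is one more tool, called after "Emit:" by a JSON object that holds its "method" and its "body". apply_moves: Moves the arm, as the interface text tells. Its arguments: {"type":"object","properties":{"deltas":{"type":"array"},"squeeze":{"type":"number"}},"required":["deltas"]}

```bash
mkdir -p pics; cat > h.py <<'E'
import numpy as np, cv2
from rig import *
from scipy.spatial.transform import Rotation as R
def rot(q): return R.from_quat([q[1],q[2],q[3],q[0]]).as_matrix()
def px2w(im,p,z):
    d=rot(im['orientation'])@np.linalg.inv(im['K'])@np.array([p[0],p[1],1.]); c=np.array(im['position'])
    return c+d*(z-c[2])/d[2]
def w2px(im,P):
    v=rot(im['orientation']).T@(np.array(P)-np.array(im['position'])); u=np.array(im['K'])@v; return u[:2]/u[2]
def save(im,n): cv2.imwrite(f'pics/{n}.png',im['frame'][:,:,::-1])
E
python3 - <<'E'
from h import *
np.set_printoptions(precision=3,suppress=True)
for c in ('top','side'):
    im=get_image(c); save(im,c+'0'); print(c,im['position'],im['orientation'],im['K'][0][0])
    for n in ['large_notebook','small_notebook','paperweight','candle_jar','ink_bottle','desk_mat','coaster_round','coaster_square','pencil_pot','plant_pot']:
        for r in place_of(n,im)[:3]:
            if r['score']>.2: print(n,round(r['score'],2),np.array(r['point']),px2w(im,r['point'],0)[:2])
s=get_state();print(s['position'],s['ee_rot'],nose_length if not callable(nose_length) else nose_length())
E
```

```text
top [ 0.36  -0.041  1.199] [ 0.047 -0.698  0.714 -0.036] 405.07984353207684
large_notebook 0.78 [120.5 211.6] [0.452 0.397]
large_notebook 0.31 [318.2 219.4] [ 0.415 -0.19 ]
small_notebook 0.85 [351.1 259.6] [ 0.296 -0.281]
small_notebook 0.82 [319.6 222. ] [ 0.408 -0.193]
paperweight 0.46 [194.7 230.7] [0.39  0.176]
candle_jar 0.68 [380.2 210.6] [ 0.437 -0.373]
candle_jar 0.61 [419.6 206.6] [ 0.446 -0.489]
candle_jar 0.41 [250.6 218.3] [0.423 0.01 ]
ink_bottle 0.71 [251.3 217.4] [0.426 0.008]
desk_mat 0.98 [264.1 157.4] [ 0.605 -0.034]
desk_mat 0.26 [215.8 150. ] [0.632 0.111]
coaster_round 0.67 [216.3 148.6] [0.636 0.11 ]
coaster_square 0.72 [314.3 162.9] [ 0.585 -0.184]
pencil_pot 0.96 [120.2 142.5] [0.663 0.402]
pencil_pot 0.69 [195.2 233.8] [0.381 0.174]
pencil_pot 0.57 [316.8 223.6] [ 0.403 -0.185]
plant_pot 0.82 [393.2 145.8] [ 0.631 -0.423]
side [ 0.069 -0.631  0.936] [-0.312  0.903 -0.278  0.099] 369.72679300181073
large_notebook 0.94 [186.4 123.7] [0.464 0.386]
small_notebook 0.89 [249.6 285.6] [ 0.3   -0.284]
small_notebook 0.88 [262.2 238.8] [ 0.412 -0.184]
paperweight 0.55 [185.4 123. ] [0.463 0.392]
paperweight 0.41 [198.6 165. ] [0.4   0.176]
candle_jar 0.75 [339.7 320.7] [ 0.436 -0.491]
candle_jar 0.61 [310.4 286.5] [ 0.433 -0.378]
ink_bottle 0.58 [233.8 193.7] [0.433 0.004]
ink_bottle 0.31 [270.5 152.3] [0.639 0.088]
desk_mat 0.86 [286.5 180.1] [ 0.608 -0.045]
desk_mat 0.34 [304.2 206.1] [ 0.589 -0.161]
coaster_round 0.57 [268.7 152.2] [0.634 0.092]
coaster_square 0.92 [307.2 207.9] [ 0.592 -0.172]
pencil_pot 0.95 [229.5 103.4] [0.663 0.397]
plant_pot 0.69 [375.6 259.6] [ 0.638 -0.419]
plant_pot 0.44 [311.2 289.1] [ 0.43  -0.385]
[0.168 0.55  0.248] [0.    0.148 0.989 0.   ] 0.017
```

```bash
python3 - <<'E'
import cv2
a=cv2.imread('pics/top0.png')[110:310,70:470]; cv2.imwrite('pics/topc.png',cv2.resize(a,None,fx=2,fy=2,interpolation=cv2.INTER_CUBIC))
a=cv2.imread('pics/side0.png')[80:380,130:430]; cv2.imwrite('pics/sidec.png',cv2.resize(a,None,fx=2,fy=2,interpolation=cv2.INTER_CUBIC))
E
```

```text
(no output)
```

View pics/topc.png

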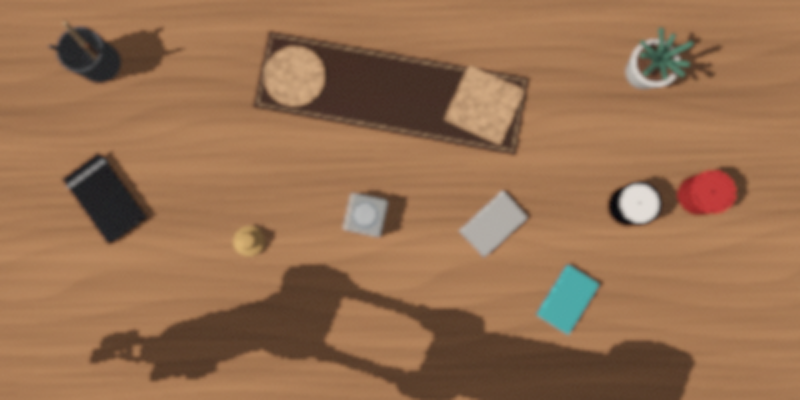

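View pics/sidec.png

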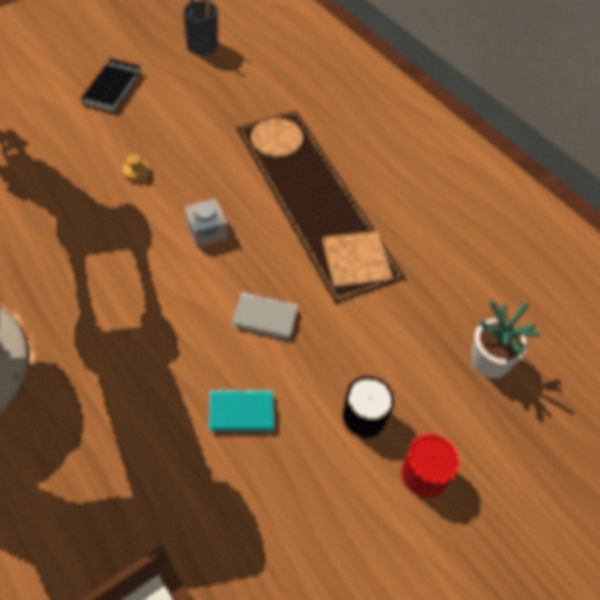

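Full top-image pixels: the black jar with white wax is at (388,211) and the red look-alike at (424,206). The grey memo book is at (317,221) and the turquoise look-alike at (354,259). The black/white jar and the grey memo fit the description, and the enlarged crops confirm it. Next I segment for accurate poses.

```bash
cat > seg.py <<'E'
from h import *
def seg(im,mask,near,z,rad=45):
    """largest masked blob near pixel -> world centre, long-axis yaw, dims (mm)"""
    m=np.zeros(mask.shape,np.uint8); cv2.circle(m,tuple(int(v) for v in near),rad,1,-1)
    m=(mask&(m>0)).astype(np.uint8)
    n,l,st,_=cv2.connectedComponentsWithStats(m); k=1+np.argmax(st[1:,4])
    c=max(cv2.findContours((l==k).astype(np.uint8),0,1)[0],key=cv2.contourArea)[:,0]
    W=np.array([px2w(im,p,z)[:2] for p in c],np.float32)*1000
    (cx,cy),(w,h),a=cv2.minAreaRect(W)
    if w<h: w,h,a=h,w,a+90
    return [round(float(v),1) for v in (cx,cy,(a+90)%180-90,w,h)]
E
python3 - <<'E'
from seg import *
im=get_image('top'); f=im['frame'].astype(int); hsv=cv2.cvtColor(im['frame'],cv2.COLOR_RGB2HSV).astype(int)
H,S,V=hsv[...,0],hsv[...,1],hsv[...,2]
for p in [(264,157),(217,148),(312,163),(122,210),(317,221),(252,216),(194,230),(388,211),(375,215)]: print(p,hsv[p[1],p[0]],end=' ')
print()
print('book',seg(im,(V<70),(124,209),.018,35))
print('memo',seg(im,(S<60)&(V>90),(317,221),.014,25))
print('ink',seg(im,(S<75)&(V>70),(252,216),.042,20))
print('wax',seg(im,(S<50)&(V>120),(388,211),.056,20))
print('jar+wax',seg(im,(S<60)|(V<60),(384,211),.03,22))
print('mat',seg(im,(V<95),(264,157),.003,85))
cork=(V>140)&(S<140)
print('round',seg(im,cork,(217,148),.008,24))
print('square',seg(im,cork,(312,163),.008,28))
print('brass',seg(im,(H>18)&(S>90)&(V>100),(194,230),.02,18))
E
```

```text
(264, 157) [  9 113  70] (217, 148) [ 15 100 188] (312, 163) [ 15  99 190] (122, 210) [105  14  37] (317, 221) [ 20  13 176] (252, 216) [ 90   1 182] (194, 230) [ 18 121 196] (388, 211) [ 16  13 220] (375, 215) [ 10 123  54] 
book [452.3, 379.2, 35.7, 102.5, 67.8]
memo [408.6, -182.6, -49.1, 88.8, 54.3]
ink [425.2, 2.8, 76.5, 57.4, 56.9]
wax [431.7, -383.3, -3.2, 56.5, 53.1]
jar+wax [433.6, -385.3, 88.7, 72.0, 57.6]
mat [613.3, -20.3, 78.1, 349.3, 104.5]
round [637.9, 108.1, -0.8, 89.2, 87.5]
square [598.0, -191.6, 69.9, 146.6, 131.8]
brass [386.2, 187.9, 26.4, 6.5, 1.3]
```

```bash
python3 - <<'E'
from seg import *
im=get_image('top'); hsv=cv2.cvtColor(im['frame'],cv2.COLOR_RGB2HSV).astype(int)
H,S,V=hsv[...,0],hsv[...,1],hsv[...,2]
print('wood',hsv[190,160],hsv[200,230],hsv[140,170]); 
print('row',hsv[231,186:204].tolist()); print('matedge',hsv[120:136,266].tolist())
cl=lambda m,k:cv2.morphologyEx(m.astype(np.uint8),cv2.MORPH_CLOSE,np.ones((k,k)))>0
print('book',seg(im,cl((S<60)|(V<70),3),(124,209),.016,35))
m=cl((V<125)|(S<118),7)
print('mat',seg(im,m,(266,156),.003,80))
for t in (105,115,125): print('square',seg(im,(V>140)&(S<t),(314,163),.008,28),'round',seg(im,(V>140)&(S<t),(217,148),.008,28))
P=[(204.5,126),(334,148.5),(328,186.5),(197.5,163)]; W=[px2w(im,p,.003)[:2]*1000 for p in P]; print(np.round(W),np.mean(W,0))
E
```

```text
wood [ 13 125 173] [ 13 124 160] [ 14 128 163]
row [[16, 123, 193], [18, 120, 206], [18, 118, 214], [18, 118, 216], [18, 119, 215], [18, 119, 210], [18, 119, 205], [18, 121, 200], [18, 121, 196], [18, 125, 184], [18, 128, 159], [17, 130, 126], [17, 132, 112], [17, 132, 112], [17, 135, 108], [17, 134, 103], [15, 131, 97], [13, 133, 98]]
matedge [[14, 125, 167], [13, 127, 167], [13, 124, 168], [14, 125, 167], [14, 125, 167], [14, 126, 170], [13, 124, 171], [13, 125, 169], [13, 126, 166], [14, 127, 165], [13, 124, 165], [13, 124, 166], [13, 127, 165], [13, 124, 162], [13, 127, 157], [13, 129, 144]]
book [459.1, 385.2, 36.5, 120.1, 68.1]
mat [610.2, -38.6, 78.2, 401.1, 120.9]
square [587.7, -175.7, -28.3, 90.8, 90.6] round [637.7, 107.9, 43.3, 86.6, 85.2]
square [586.8, -175.9, 63.0, 93.0, 93.0] round [637.9, 108.1, -0.8, 89.2, 87.5]
square [591.7, -174.9, -27.0, 100.8, 99.4] round [637.9, 108.1, -0.8, 89.2, 87.5]
[[ 706.  145.]
 [ 627. -245.]
 [ 512. -222.]
 [ 593.  166.]] [609.48662234 -38.93971059]
```

```bash
cat > go.py <<'E'
import sys
from h import *
# args: x y z(mm) psi(deg, world angle of tool y) ; successive targets from the current pose, groups of 4
s=get_state(); M=rot(s['ee_rot']); p=np.array(s['position'])*1000
psi0=np.degrees(np.arctan2(M[1,1],M[0,1])); a=[float(v) for v in sys.argv[1:]]
print('now',np.round(p,1),'psi',round(psi0,1),'q6',round(np.degrees(s['qpos'][5])),'w',round(s['width']*1000,1),'F',np.round(s['contact_force'],1))
for i in range(0,len(a),4):
    d=M.T@(np.array(a[i:i+3])-p); print(np.round(d,1),'turn',round(-(a[i+3]-psi0),1))
E
python3 go.py 459 385 200 -53.5 459 385 13 -53.5
```

```text
now [168.2 549.9 248.3] psi 73.0 q6 -7 w 85.6 F [ 0.3 -0.5  0.4]
[-326.3  -72.6   48.3] turn 126.5
[-326.3  -72.6  235.3] turn 126.5
```

Emit:
{"method": "apply_moves", "body": {"deltas": [85, -326, -73, 48, 126.5, 85, -326, -73, 48, 126.5, 85, -326, -73, 48, 126.5, 85, -326, -73, 48, 126.5, 85, -326, -73, 48, 126.5, 85, -326, -73, 48, 126.5, 85, -326, -73, 48, 126.5, 85, -326, -73, 48, 126.5, 85, -326, -73, 48, 126.5, 85, -326, -73, 48, 126.5, 85, -326, -73, 48, 126.5, 85, -326, -73, 48, 126.5]}}

```text
clock: 2.2
position: [0.4591, 0.3843, 0.2001]
ee_rot: [-0.0, 0.785, 0.62, -0.0]
contact_force: [-0.4, -0.2, 0.8]
width: 0.0849
gripper_force: 0.0
```

```bash
python3 go.py 459 385 100 -53.5 459 385 13 -53.5
```

```text
now [459.1 384.3 200.1] psi -13.4 q6 47 w 84.9 F [-0.4 -0.2  0.8]
[  0.7  -0.2 100.1] turn 40.1
[  0.7  -0.2 187.1] turn 40.1
```

Emit:
{"method": "apply_moves", "body": {"deltas": [85, 0.7, 0, 40, 7, 85, 0.7, 0, 80, 14, 85, 0.7, 0, 100, 21, 85, 0.7, 0, 110, 28, 85, 0.7, 0, 120, 35, 85, 0.7, 0, 130, 40, 85, 0.7, 0, 145, 40, 85, 0.7, 0, 160, 40, 85, 0.7, 0, 172, 40, 85, 0.7, 0, 180, 40, 85, 0.7, 0, 187, 40, 85, 0.7, 0, 187, 40]}}

```text
clock: 3.2
position: [0.4582, 0.385, 0.0121]
ee_rot: [0.0, 0.948, 0.318, -0.001]
contact_force: [-0.5, 0.3, 0.2]
width: 0.0847
gripper_force: 0.0
```

Emit:
{"method": "apply_moves", "body": {"deltas": [50, 0, 0, 0, 0, 50, 0, 0, 0, 0, 50, 0, 0, 0, 0, 50, 0, 0, 0, 0, 50, 0, 0, 0, 0, 50, 0, 0, 0, 0], "squeeze": 35}}

```text
clock: 3.7
position: [0.4593, 0.3859, 0.0142]
ee_rot: [-0.0, 0.948, 0.318, 0.001]
contact_force: [-0.2, -0.1, 4.7]
width: 0.0653
gripper_force: 40.8
```

```bash
python3 go.py; python3 - <<'E'
from seg import *
im=get_image('side'); save(im,'g1'); a=im['frame'][80:180,130:264,::-1]; cv2.imwrite('pics/g1c.png',cv2.resize(a,None,fx=4,fy=4))
E
```

```text
now [459.3 385.9  14.2] psi -53.0 q6 86 w 65.3 F [-0.2 -0.1  4.7]
```

View pics/g1c.png

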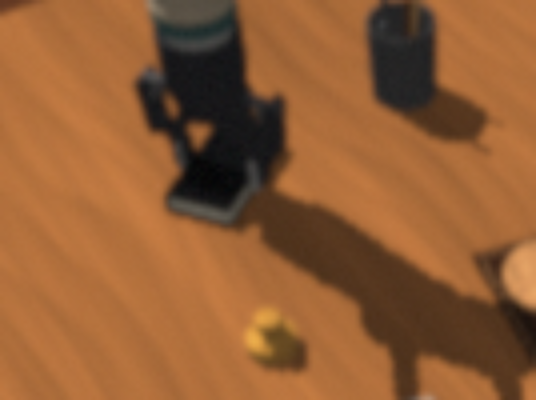

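```bash
python3 go.py 459 385 150 -53 610 -38.6 150 -11.8 610 -38.6 19 -11.8
```

```text
now [459.3 385.9  14.2] psi -52.9 q6 86 w 65.2 F [-0.3  0.2  5.2]
[  -0.5    0.5 -135.8] turn 0.1
[-135.2  429.6 -136.1] turn -41.1
[-135.5  429.6   -5.1] turn -41.1
```

Emit:
{"method": "apply_moves", "body": {"deltas": [50, 0, 0, -15, 0, 50, 0, 0, -45, 0, 50, 0, 0, -80, 0, 50, -10, 30, -115, -3, 50, -20, 65, -136, -6, 50, -31, 100, -136, -10, 50, -42, 135, -136, -14, 50, -53, 170, -136, -18, 50, -64, 205, -136, -22, 50, -75, 240, -136, -26, 50, -86, 275, -136, -30, 50, -97, 310, -136, -34]}}

```text
clock: 4.75
position: [0.5676, 0.0777, 0.1486]
ee_rot: [-0.0, 0.813, 0.582, -0.001]
contact_force: [0.6, 0.5, -1.5]
width: 0.0653
gripper_force: 40.2
```

```bash
python3 go.py 610 -38.6 60 -11.8 610 -38.6 19 -11.8
```

```text
now [567.6  77.7 148.6] psi -18.8 q6 20 w 65.3 F [ 0.6  0.5 -1.5]
[-96.4  77.7  88.5] turn -7.0
[-96.4  77.7 129.5] turn -7.0
```

Emit:
{"method": "apply_moves", "body": {"deltas": [50, -24, 19, 0, -2, 50, -48, 39, 10, -5, 50, -72, 58, 30, -7, 50, -96, 78, 55, -7, 50, -96, 78, 75, -7, 50, -96, 78, 95, -7, 50, -96, 78, 108, -7, 50, -96, 78, 117, -7, 50, -96, 78, 124, -7, 50, -96, 78, 128, -7, 50, -96, 78, 130, -7]}}

```text
clock: 5.67
position: [0.6107, -0.0363, 0.019]
ee_rot: [-0.0, 0.777, 0.63, -0.0]
contact_force: [0.2, -0.3, -2.0]
width: 0.0651
gripper_force: 40.2
```

```bash
python3 go.py 610 -38.6 19 -11.8
```

```text
now [610.7 -36.3  19. ] psi -11.9 q6 2 w 65.1 F [ 0.2 -0.3 -2. ]
[-2.4 -0.2 -0. ] turn -0.1
```

Emit:
{"method": "apply_moves", "body": {"deltas": [50, -2, 0, 1.5, 0, 50, -2, 0, 1.5, 0, 85, -2, 0, 1.5, 0, 85, -2, 0, 1.5, 0, 85, -2, 0, 1.5, 0, 85, -2, 0, 1.5, 0, 85, -2, 0, -20, 0, 85, -2, 0, -55, 0, 85, -2, 0, -90, 0, 85, -2, 0, -130, 0, 85, -2, 0, -160, 0]}}

```text
clock: 6.58
position: [0.611, -0.0386, 0.1828]
ee_rot: [0.001, 0.777, 0.63, 0.001]
contact_force: [1.4, -0.3, -0.4]
width: 0.085
gripper_force: 0.0
```

```bash
python3 go.py 432 -382 170 0 432 -382 40 0
```

```text
now [611.  -38.6 182.8] psi -11.9 q6 2 w 85.0 F [ 1.4 -0.3 -0.4]
[-373.  -104.1   12.3] turn -11.9
[-373.1 -104.5  142.3] turn -11.9
```

Emit:
{"method": "apply_moves", "body": {"deltas": [85, -35, -10, 0, -1, 85, -70, -20, 0, -2, 85, -105, -30, 0, -3, 85, -140, -40, 0, -4, 85, -175, -49, 0, -5, 85, -210, -59, 0, -6, 85, -245, -69, 0, -8, 85, -280, -79, 0, -9, 85, -315, -89, 0, -10, 85, -350, -98, 5, -12, 85, -373, -104, 12, -12, 85, -373, -104, 12, -12]}}

```text
clock: 7.58
position: [0.4288, -0.386, 0.1664]
ee_rot: [0.0, 0.708, 0.706, -0.001]
contact_force: [-1.3, -0.6, 0.7]
width: 0.085
gripper_force: 0.0
```

```bash
python3 go.py 432 -382 37 0; python3 - <<'E'
from seg import *
im=get_image('top'); hsv=cv2.cvtColor(im['frame'],cv2.COLOR_RGB2HSV).astype(int)
H,S,V=hsv[...,0],hsv[...,1],hsv[...,2]
cl=lambda m,k:cv2.morphologyEx(m.astype(np.uint8),cv2.MORPH_CLOSE,np.ones((k,k)))>0
print('book',seg(im,(V<58)&((S<60)|(S<90)&(V<45)),(266,156),.021,30))
print('brass',seg(im,(H>=16)&(H<30)&(S>85)&(V>100),(195,230),.014,16))
save(im,'t2'); cv2.imwrite('pics/t2c.png',cv2.resize(im['frame'][110:310,170:470,::-1],None,fx=2.6,fy=2.6,interpolation=cv2.INTER_CUBIC))
E
```

```text
now [ 428.8 -386.   166.4] psi -0.2 q6 -49 w 85.0 F [-1.3 -0.6  0.7]
[  4.3   3.4 129.4] turn -0.2
book [606.0, -47.5, 77.1, 105.4, 69.6]
brass [392.2, 176.8, 88.7, 44.2, 40.7]
```

View pics/t2c.png

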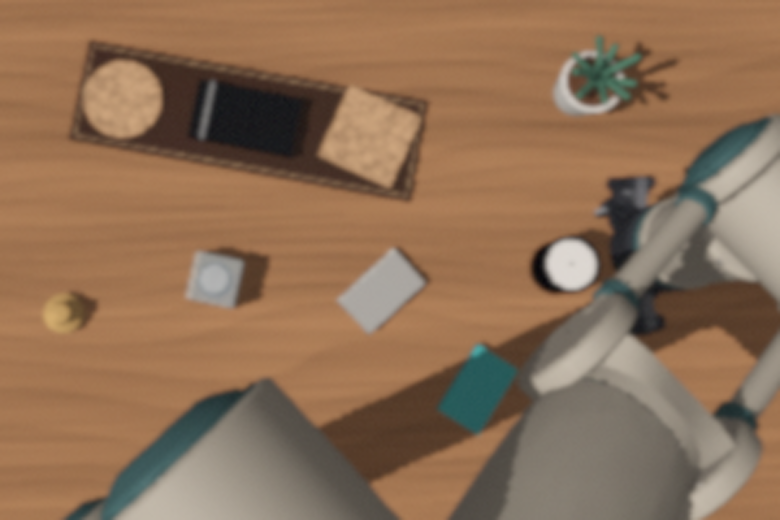

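Emit:
{"method": "apply_moves", "body": {"deltas": [85, 4.3, 3.4, 0, 0, 85, 4.3, 3.4, 25, 0, 85, 4.3, 3.4, 50, 0, 85, 4.3, 3.4, 70, 0, 85, 4.3, 3.4, 90, 0, 85, 4.3, 3.4, 110, 0, 85, 4.3, 3.4, 125, 0, 85, 4.3, 3.4, 130, 0, 50, 4.3, 3.4, 130, 0, 50, 4.3, 3.4, 130, 0, 50, 4.3, 3.4, 130, 0, 50, 4.3, 3.4, 130, 0], "squeeze": 35}}

```text
clock: 8.63
position: [0.4356, -0.3778, 0.0385]
ee_rot: [0.001, 0.707, 0.707, 0.0]
contact_force: [0.7, 0.1, 1.5]
width: 0.0591
gripper_force: 38.2
```

Emit:
{"method": "apply_moves", "body": {"deltas": [50, 0, 0, 0, 0, 50, 0, 0, 0, 0]}}

```text
clock: 8.8
position: [0.4356, -0.3779, 0.0385]
ee_rot: [0.001, 0.707, 0.707, 0.0]
contact_force: [1.6, 2.6, 4.9]
width: 0.0591
gripper_force: 38.6
```

```bash
python3 go.py 432 -382 190 0 638 108 190 0 
```

```text
now [ 435.6 -377.9   38.5] psi 0.0 q6 -48 w 59.1 F [1.6 2.6 4.9]
[  -4.3   -3.2 -151.5] turn 0.0
[ 485.7  203.  -151.6] turn 0.0
```

Emit:
{"method": "apply_moves", "body": {"deltas": [50, 0, 0, -10, 0, 50, 0, 0, -35, 0, 50, 0, 0, -70, 0, 50, 10, 4, -105, 0, 50, 35, 15, -130, 0, 50, 68, 28, -140, 0, 50, 101, 42, -140, 0, 50, 134, 55, -140, 0, 50, 167, 69, -140, 0, 50, 200, 83, -140, 0, 50, 233, 96, -140, 0, 50, 266, 110, -140, 0]}}

```text
clock: 9.8
position: [0.5442, -0.11, 0.1776]
ee_rot: [-0.0, 0.707, 0.707, -0.0]
contact_force: [-0.0, -0.9, -2.1]
width: 0.0593
gripper_force: 38.6
```

```bash
python3 go.py 638 111 178 0 638 111 60 0
```

```text
now [ 544.2 -110.   177.6] psi 0.0 q6 -19 w 59.3 F [-0.  -0.9 -2.1]
[221.   93.9  -0.5] turn 0.0
[221.   94.  117.5] turn 0.0
```

Emit:
{"method": "apply_moves", "body": {"deltas": [50, 33, 14, 0, 0, 50, 66, 28, 0, 0, 50, 99, 42, 0, 0, 50, 132, 56, 0, 0, 50, 165, 70, 0, 0, 50, 195, 83, 0, 0, 50, 215, 91, 20, 0, 50, 221, 94, 50, 0, 50, 221, 94, 80, 0, 50, 221, 94, 105, 0, 50, 221, 94, 117, 0, 50, 221, 94, 117, 0]}}

```text
clock: 10.8
position: [0.6357, 0.1092, 0.0571]
ee_rot: [-0.002, 0.707, 0.707, -0.003]
contact_force: [-0.2, 0.9, -2.9]
width: 0.0594
gripper_force: 38.7
```

```bash
python3 go.py 638 111 50 0; python3 - <<'E'
from seg import *
out=[]
for c in ('top','side'):
    im=get_image(c)
    for P in ([.638,.108,.008],[.638,.108,.021]): print(c,w2px(im,P))
    for r in place_of('candle_jar',im)[:2]: print(r['score'],r['point'],px2w(im,r['point'],.021))
    u=w2px(im,[.638,.108,.03]).astype(int); a=im['frame'][max(0,u[1]-50):u[1]+50,u[0]-50:u[0]+50,::-1]; out.append(cv2.resize(a,(400,400)))
cv2.imwrite('pics/j.png',np.hstack(out))
E
```

```text
now [635.7 109.2  57.1] psi 0.0 q6 4 w 59.4 F [-0.2  0.9 -2.9]
[1.8 2.4 7. ] turn 0.0
top [216.50037859 147.40034905]
top [215.94593017 146.41326926]
0.89 [419.9, 208.1] [ 0.44031102 -0.48182138  0.021     ]
0.58 [215.0, 147.5] [0.63477658 0.11084634 0.021     ]
side [267.01051624 147.38942198]
side [267.13896858 144.74250432]
0.92 [345.9, 315.3] [ 0.44966543 -0.49240846  0.021     ]
0.58 [267.0, 146.5] [0.63253977 0.10121698 0.021     ]
```

View pics/j.png

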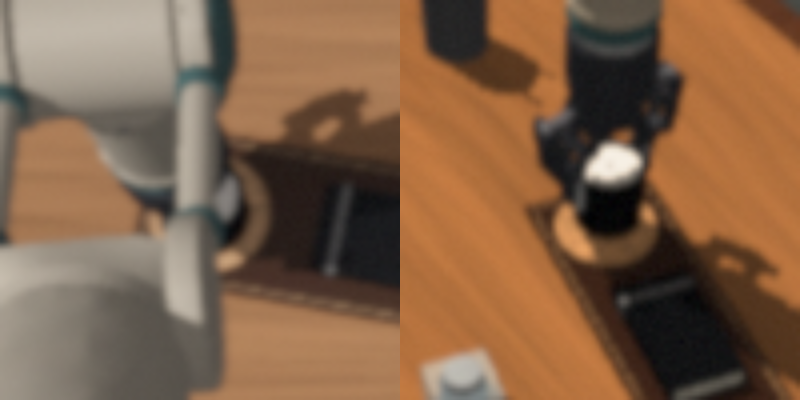

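The jar is upright in the grip, centred over the round coaster (side view, about pixel (267,145)). I'll lower it slowly.

Emit:
{"method": "apply_moves", "body": {"deltas": [50, 2, 2, 2, 0, 50, 2, 2, 4, 0, 50, 2, 2, 6, 0, 50, 2, 2, 8, 0, 50, 2, 2, 9, 0, 50, 2, 2, 9, 0]}}

```text
clock: 11.5
position: [0.6399, 0.1116, 0.0509]
ee_rot: [-0.0, 0.707, 0.707, -0.0]
contact_force: [-0.2, 0.2, -2.0]
width: 0.0591
gripper_force: 38.7
```

Emit:
{"method": "apply_moves", "body": {"deltas": [50, 0, 0, 0.7, 0, 50, 0, 0, 1.4, 0, 50, 0, 0, 2, 0, 50, 0, 0, 2, 0]}}

```text
clock: 11.83
position: [0.6402, 0.1116, 0.0492]
ee_rot: [-0.0, 0.707, 0.707, -0.0]
contact_force: [0.1, 0.7, -2.9]
width: 0.059
gripper_force: 38.7
```

Emit:
{"method": "apply_moves", "body": {"deltas": [50, 0, 0, 0.7, 0, 50, 0, 0, 1.4, 0, 50, 0, 0, 2, 0, 50, 0, 0, 2, 0]}}

```text
clock: 12.17
position: [0.6402, 0.1116, 0.0471]
ee_rot: [-0.0, 0.707, 0.707, -0.0]
contact_force: [-0.1, 0.4, -2.1]
width: 0.059
gripper_force: 38.7
```

Emit:
{"method": "apply_moves", "body": {"deltas": [50, 0, 0, 0.5, 0, 50, 0, 0, 1, 0, 50, 0, 0, 1, 0]}}

```text
clock: 12.42
position: [0.6403, 0.1116, 0.0465]
ee_rot: [0.0, 0.707, 0.707, 0.0]
contact_force: [0.2, -0.1, -1.0]
width: 0.0592
gripper_force: 38.9
```

Emit:
{"method": "apply_moves", "body": {"deltas": [50, 0, 0, 0.7, 0, 50, 0, 0, 0.7, 0, 62, 0, 0, 0.7, 0, 66, 0, 0, 0.7, 0, 85, 0, 0, 0.7, 0, 85, 0, 0, 0.7, 0, 85, 0, 0, -5, 0, 85, 0, 0, -20, 0, 85, 0, 0, -50, 0, 85, 0, 0, -85, 0, 85, 0, 0, -120, 0, 85, 0, 0, -140, 0]}}

```text
clock: 13.42
position: [0.6419, 0.1117, 0.191]
ee_rot: [0.002, 0.707, 0.707, 0.002]
contact_force: [1.0, 0.7, 0.2]
width: 0.0851
gripper_force: 0.0
```

```bash
python3 go.py 425 3 180 -13.5 425 3 40 -13.5
```

```text
now [641.9 111.7 191. ] psi 0.1 q6 4 w 85.1 F [1.  0.7 0.2]
[-108.5 -217.1    9.6] turn 13.6
[-108.6 -218.   149.6] turn 13.6
```

Emit:
{"method": "apply_moves", "body": {"deltas": [85, -17, -32, 0, 2, 85, -34, -65, 0, 4, 85, -51, -98, 0, 6, 85, -68, -131, 0, 8, 85, -85, -165, 0, 10, 85, -100, -195, 0, 12, 85, -108, -215, 10, 13.5, 85, -108, -215, 40, 13.5, 85, -108, -215, 70, 13.5, 85, -108, -215, 90, 13.5, 85, -108, -215, 90, 13.5, 85, -108, -215, 90, 13.5]}}

```text
clock: 14.42
position: [0.425, 0.0034, 0.0962]
ee_rot: [-0.001, 0.785, 0.619, -0.001]
contact_force: [0.2, -0.1, 0.8]
width: 0.0851
gripper_force: 0.0
```

```bash
python3 go.py 425 3 30 -13.5
```

```text
now [425.    3.4  96.2] psi -13.5 q6 5 w 85.1 F [ 0.2 -0.1  0.8]
[-0.4  0.2 66.2] turn 0.0
```

Emit:
{"method": "apply_moves", "body": {"deltas": [85, 0, 0, 20, 0, 85, 0, 0, 40, 0, 85, 0, 0, 58, 0, 85, 0, 0, 68, 0, 85, 0, 0, 68, 0, 45, 0, 0, 68, 0, 45, 0, 0, 68, 0, 45, 0, 0, 68, 0, 45, 0, 0, 68, 0, 45, 0, 0, 68, 0, 45, 0, 0, 68, 0, 45, 0, 0, 68, 0], "squeeze": 35}}

```text
clock: 15.42
position: [0.4268, 0.0033, 0.0298]
ee_rot: [0.001, 0.785, 0.619, 0.001]
contact_force: [0.7, 0.6, 6.8]
width: 0.0534
gripper_force: 37.4
```

```bash
python3 go.py 425 3 160 -13.5 587.5 -176 160 -13.5
```

```text
now [426.8   3.3  29.8] psi -13.5 q6 5 w 53.4 F [0.7 0.6 6.8]
[  -0.6   -1.2 -130.2] turn 0.0
[-136.9  198.5 -129.6] turn 0.0
```

Emit:
{"method": "apply_moves", "body": {"deltas": [45, 0, 0, -10, 0, 45, 0, 0, -35, 0, 45, 0, 0, -70, 0, 45, -8, 12, -100, 0, 45, -23, 34, -120, 0, 45, -42, 62, -120, 0, 45, -61, 89, -120, 0, 45, -80, 116, -120, 0, 45, -99, 143, -120, 0, 45, -118, 171, -120, 0, 45, -137, 198, -120, 0, 45, -137, 198, -120, 0]}}

```text
clock: 16.42
position: [0.5911, -0.1816, 0.1485]
ee_rot: [0.004, 0.786, 0.618, 0.001]
contact_force: [1.5, 0.6, -2.2]
width: 0.0534
gripper_force: 38.5
```

Emit:
{"method": "apply_moves", "body": {"deltas": [45, 0, 0, 20, 0, 45, 0, 0, 45, 0, 45, 0, 0, 70, 0, 45, 0, 0, 85, 0, 45, 0, 0, 95, 0, 45, 0, 0, 100, 0, 45, 0, 0, 103, 0, 45, 0, 0, 105, 0, 45, 0, 0, 105, 0]}}

```text
clock: 17.17
position: [0.5866, -0.1761, 0.0439]
ee_rot: [0.001, 0.785, 0.619, 0.0]
contact_force: [-0.0, -0.4, -3.0]
width: 0.0531
gripper_force: 38.4
```

```bash
python3 go.py 587.5 -176 38 -13.5; python3 - <<'E'
from seg import *
im=get_image('side'); print(w2px(im,[.5875,-.176,.008]))
for r in place_of('ink_bottle',im)[:2]: print(r['score'],r['point'],px2w(im,r['point'],.014))
u=w2px(im,[.5875,-.176,.03]).astype(int); cv2.imwrite('pics/k.png',cv2.resize(im['frame'][u[1]-60:u[1]+40,u[0]-50:u[0]+50,::-1],(500,500)))
E
```

```text
now [ 586.6 -176.1   43.9] psi -13.4 q6 -10 w 53.1 F [-0.  -0.4 -3. ]
[0.3 0.9 5.9] turn 0.1
[307.23369693 208.02185996]
0.8 [309.0, 205.0] [ 0.5960177  -0.17309026  0.014     ]
```

View pics/k.png

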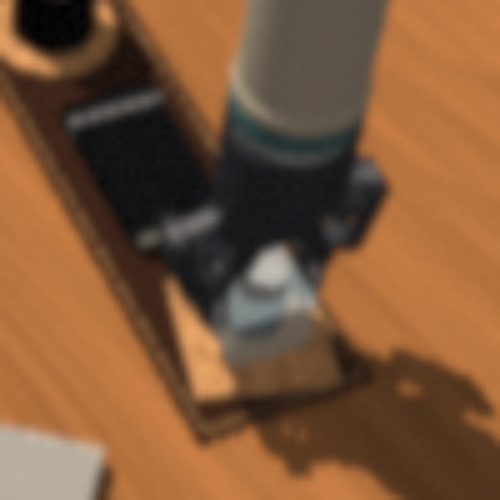

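The bottle is held upright above the square coaster, centred near (307,207). I'll lower it in small steps.

Emit:
{"method": "apply_moves", "body": {"deltas": [45, 0, 1, 1, 0, 45, 0, 1, 2, 0, 45, 0, 1, 3, 0, 45, 0, 1, 3.7, 0, 45, 0, 1, 4.3, 0, 45, 0, 1, 4.3, 0]}}

```text
clock: 17.77
position: [0.5869, -0.1761, 0.0388]
ee_rot: [-0.0, 0.785, 0.619, -0.0]
contact_force: [0.1, -1.0, -2.5]
width: 0.0533
gripper_force: 38.4
```

Emit:
{"method": "apply_moves", "body": {"deltas": [45, 0, 0, 0.6, 0, 45, 0, 0, 1.2, 0, 45, 0, 0, 1.2, 0]}}

```text
clock: 18.02
position: [0.5871, -0.1762, 0.0379]
ee_rot: [0.0, 0.785, 0.619, 0.0]
contact_force: [0.2, -0.1, -1.9]
width: 0.0533
gripper_force: 38.6
```

Emit:
{"method": "apply_moves", "body": {"deltas": [45, 0, 0, 0.6, 0, 45, 0, 0, 1.2, 0, 45, 0, 0, 1.2, 0]}}

```text
clock: 18.27
position: [0.5871, -0.1762, 0.0379]
ee_rot: [0.0, 0.785, 0.619, 0.0]
contact_force: [-2.5, 0.0, 5.4]
width: 0.0536
gripper_force: 39.4
```

```bash
python3 go.py
```

```text
now [ 587.1 -176.2   37.9] psi -13.4 q6 -10 w 53.6 F [-2.5  0.   5.4]
```

Seated. Release, retreat, and go to the memo (408.6,-182.6; long axis -49°).

Emit:
{"method": "apply_moves", "body": {"deltas": [56, 0, 0, 0, 0, 60, 0, 0, 0, 0, 85, 0, 0, 0, 0, 85, 0, 0, 0, 0, 85, 0, 0, 0, 0, 85, 0, 0, -8, 0, 85, 0, 0, -25, 0, 85, 0, 0, -55, 0, 85, 0, 0, -90, 0, 85, 0, 0, -125, 0, 85, 0, 0, -125, 0]}}

```text
clock: 19.18
position: [0.5913, -0.1778, 0.1698]
ee_rot: [0.006, 0.785, 0.619, 0.004]
contact_force: [2.1, -0.1, -0.3]
width: 0.0845
gripper_force: 0.0
```

```bash
python3 go.py 408.6 -182.6 160 41 408.6 -182.6 80 41
```

```text
now [ 591.3 -177.8  169.8] psi -13.4 q6 -10 w 84.5 F [ 2.1 -0.1 -0.3]
[ -47.1 -176.7    7.4] turn -54.4
[ -46.9 -177.9   87.4] turn -54.4
```

Emit:
{"method": "apply_moves", "body": {"deltas": [85, -10, -35, 0, -7, 85, -19, -70, 0, -14, 85, -28, -105, 0, -21, 85, -37, -140, 0, -28, 85, -47, -173, 0, -35, 85, -47, -173, 20, -42, 85, -47, -173, 40, -49, 85, -47, -173, 60, -54.4, 85, -47, -173, 80, -54.4, 85, -47, -173, 80, -54.4, 85, -47, -173, 80, -54.4, 85, -47, -173, 80, -54.4]}}

```text
clock: 20.18
position: [0.4086, -0.182, 0.0825]
ee_rot: [0.001, 0.415, 0.91, -0.0]
contact_force: [-0.5, -0.8, 0.2]
width: 0.0848
gripper_force: 0.0
```

```bash
python3 go.py 408.6 -182.6 14.5 41
```

```text
now [ 408.6 -182.    82.5] psi 40.9 q6 -74 w 84.8 F [-0.5 -0.8  0.2]
[-0.3 -0.4 68. ] turn -0.1
```

Emit:
{"method": "apply_moves", "body": {"deltas": [85, 0, 0, 20, 0, 85, 0, 0, 40, 0, 85, 0, 0, 55, 0, 85, 0, 0, 66, 0, 85, 0, 0, 66, 0, 40, 0, 0, 66, 0, 40, 0, 0, 66, 0, 40, 0, 0, 66, 0, 40, 0, 0, 66, 0, 40, 0, 0, 66, 0, 40, 0, 0, 66, 0, 40, 0, 0, 66, 0], "squeeze": 30}}

```text
clock: 21.18
position: [0.4089, -0.1822, 0.0169]
ee_rot: [0.002, 0.415, 0.91, -0.0]
contact_force: [-0.9, 0.4, 6.7]
width: 0.0512
gripper_force: 31.5
```

```bash
python3 go.py 408.6 -182.6 130 41 609 -40 130 -11.8
```

```text
now [ 408.9 -182.2   16.9] psi 41.0 q6 -74 w 51.2 F [-0.9  0.4  6.7]
[  -0.4   -0.4 -113.1] turn -0.0
[ -24.1  244.4 -112.7] turn 52.8
```

Emit:
{"method": "apply_moves", "body": {"deltas": [40, 0, 0, -12, 0, 40, 0, 0, -40, 0, 40, 0, 0, -75, 0, 40, -3, 25, -105, 6, 40, -6, 57, -120, 12, 40, -9, 90, -120, 18, 40, -12, 122, -120, 24, 40, -15, 154, -120, 30, 40, -18, 186, -120, 36, 40, -21, 218, -120, 43, 40, -24, 244, -120, 50, 40, -24, 244, -120, 52.8]}}

```text
clock: 22.18
position: [0.6127, -0.037, 0.1362]
ee_rot: [0.001, 0.777, 0.629, 0.003]
contact_force: [0.7, -0.7, 0.0]
width: 0.0509
gripper_force: 32.0
```

Emit:
{"method": "apply_moves", "body": {"deltas": [40, 0, 0, 20, 0, 40, 0, 0, 45, 0, 40, 0, 0, 65, 0, 40, 0, 0, 80, 0, 40, 0, 0, 88, 0, 40, 0, 0, 92, 0, 40, 0, 0, 92, 0]}}

```text
clock: 22.77
position: [0.6077, -0.0398, 0.0433]
ee_rot: [-0.0, 0.776, 0.63, -0.0]
contact_force: [-0.5, -0.3, -1.0]
width: 0.0513
gripper_force: 32.0
```

```bash
python3 go.py 609 -40 38.5 -11.8; python3 - <<'E'
from seg import *
im=get_image('side')
u=w2px(im,[.609,-.04,.03]).astype(int); cv2.imwrite('pics/m.png',cv2.resize(im['frame'][u[1]-60:u[1]+60,u[0]-60:u[0]+60,::-1],(600,600)))
E
```

```text
now [607.7 -39.8  43.3] psi -11.9 q6 2 w 51.3 F [-0.5 -0.3 -1. ]
[0.1 1.3 4.8] turn -0.1
```

View pics/m.png

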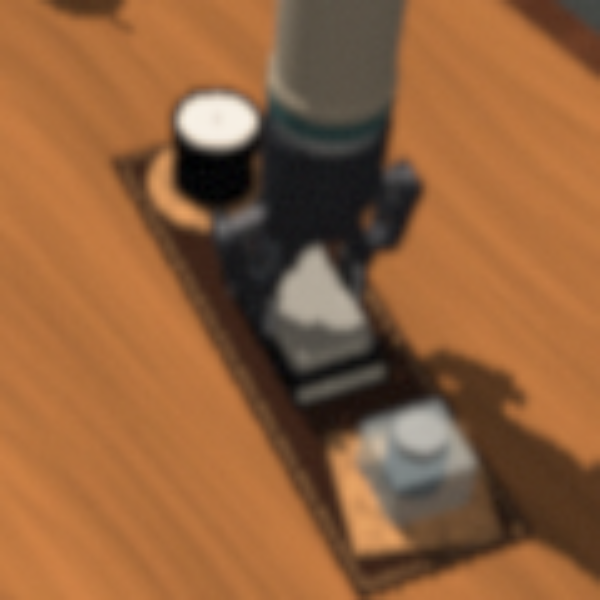

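The memo book is level above the large notebook, and the jar and bottle stand on their coasters. Now I lower it and release.

Emit:
{"method": "apply_moves", "body": {"deltas": [40, 0, 1, 2, 0, 40, 0, 1, 3.5, 0, 40, 0, 1, 4.5, 0, 40, 0, 1, 4.5, 0]}}

```text
clock: 23.15
position: [0.609, -0.04, 0.0394]
ee_rot: [0.0, 0.776, 0.63, 0.0]
contact_force: [0.5, 0.3, -0.7]
width: 0.0512
gripper_force: 32.0
```

Emit:
{"method": "apply_moves", "body": {"deltas": [40, 0, 0, 0.6, 0, 40, 0, 0, 0.6, 0]}}

```text
clock: 23.32
position: [0.6089, -0.04, 0.0386]
ee_rot: [0.0, 0.776, 0.63, 0.0]
contact_force: [0.9, -0.4, -0.0]
width: 0.0513
gripper_force: 32.0
```

Emit:
{"method": "apply_moves", "body": {"deltas": [40, 0, 0, 0.8, 0, 40, 0, 0, 0.8, 0, 85, 0, 0, 0.5, 0, 85, 0, 0, 0.5, 0, 85, 0, 0, 0.5, 0, 85, 0, 0, 0, 0, 85, 0, 0, -20, 0, 85, 0, 0, -50, 0, 85, 0, 0, -85, 0, 85, 0, 0, -110, 0, 85, 0, 0, -110, 0]}}

```text
clock: 24.23
position: [0.6125, -0.0406, 0.1546]
ee_rot: [0.004, 0.776, 0.63, 0.004]
contact_force: [1.1, -0.3, 0.1]
width: 0.085
gripper_force: 0.0
```

```bash
python3 go.py 392 177 150 0 392 177 80 0
```

```text
now [612.5 -40.6 154.6] psi -11.8 q6 2 w 85.0 F [ 1.1 -0.3  0.1]
[ 167.7 -260.5    1.7] turn -11.8
[ 167.7 -261.4   71.7] turn -11.8
```

Emit:
{"method": "apply_moves", "body": {"deltas": [85, 18, -28, 0, 0, 85, 37, -57, 0, 0, 85, 56, -86, 0, 0, 85, 75, -115, 0, 0, 85, 94, -144, 0, 0, 85, 113, -173, 0, 0, 85, 132, -202, 0, 0, 85, 151, -231, 0, 0, 85, 168, -257, 10, 0, 85, 168, -257, 40, 0, 85, 168, -257, 70, 0, 85, 168, -257, 70, 0]}}

```text
clock: 25.23
position: [0.3873, 0.1766, 0.0746]
ee_rot: [-0.002, 0.776, 0.631, -0.005]
contact_force: [-0.5, -0.4, 0.4]
width: 0.0847
gripper_force: 0.0
```

```bash
python3 go.py 392 177 18 -11.8; python3 - <<'E'
from seg import *
im=get_image('top'); hsv=cv2.cvtColor(im['frame'],cv2.COLOR_RGB2HSV).astype(int)
H,S,V=hsv[...,0],hsv[...,1],hsv[...,2]
memo=(S<60)&(V>110)
print('memo',seg(im,memo,w2px(im,[.609,-.04,.035]),.035,20))
E
```

```text
now [387.3 176.6  74.6] psi -11.8 q6 27 w 84.7 F [-0.5 -0.4  0.4]
[ 1.7  5.  56.6] turn 0.0
memo [607.8, -36.4, 78.1, 95.2, 57.1]
```

Emit:
{"method": "apply_moves", "body": {"deltas": [85, 0, 0, 12, 0, 85, 0, 0, 25, 0, 85, 0, 0, 25, 0, 85, 0, 0, 25, 0]}}

```text
clock: 25.62
position: [0.3925, 0.177, 0.0542]
ee_rot: [0.0, 0.777, 0.63, 0.0]
contact_force: [-0.7, -0.1, -0.7]
width: 0.0849
gripper_force: 0.0
```

```bash
python3 go.py 392 177 19 -11.8
```

```text
now [392.5 177.   54.2] psi -11.9 q6 27 w 84.9 F [-0.7 -0.1 -0.7]
[-0.1 -0.5 35.2] turn -0.1
```

Emit:
{"method": "apply_moves", "body": {"deltas": [85, 0, 0, 15, 0, 85, 0, 0, 28, 0, 85, 0, 0, 34.5, 0, 85, 0, 0, 34.5, 0, 35, 0, 0, 34.5, 0, 35, 0, 0, 34.5, 0, 35, 0, 0, 34.5, 0, 35, 0, 0, 34.5, 0, 35, 0, 0, 34.5, 0, 35, 0, 0, 34.5, 0, 35, 0, 0, 34.5, 0], "squeeze": 35}}

```text
clock: 26.53
position: [0.3929, 0.1774, 0.0202]
ee_rot: [0.001, 0.776, 0.63, 0.001]
contact_force: [-0.7, 0.5, 7.2]
width: 0.0422
gripper_force: 34.5
```

```bash
python3 go.py 608 -39.5 150 -11.8
```

```text
now [392.9 177.4  20.2] psi -11.8 q6 27 w 42.2 F [-0.7  0.5  7.2]
[-168.   255.3 -129.4] turn -0.0
```

Emit:
{"method": "apply_moves", "body": {"deltas": [35, 0, 0, -10, 0, 35, 0, 0, -35, 0, 35, 0, 0, -70, 0, 35, -8, 12, -100, 0, 35, -25, 38, -115, 0, 35, -44, 67, -115, 0, 35, -63, 96, -115, 0, 35, -82, 125, -115, 0, 35, -101, 154, -115, 0, 35, -120, 183, -115, 0, 35, -139, 212, -115, 0, 35, -158, 241, -115, 0]}}

```text
clock: 27.53
position: [0.5957, -0.0282, 0.1338]
ee_rot: [-0.0, 0.776, 0.63, -0.0]
contact_force: [-0.1, -0.0, -1.9]
width: 0.0421
gripper_force: 36.5
```

```bash
python3 go.py 608 -39.5 62 -11.8; python3 - <<'E'
from seg import *
im=get_image('side')
u=w2px(im,[.609,-.04,.035]).astype(int); print(u); cv2.imwrite('pics/n.png',cv2.resize(im['frame'][u[1]-60:u[1]+60,u[0]-60:u[0]+60,::-1],(600,600)))
E
```

```text
now [595.7 -28.2 133.8] psi -11.9 q6 2 w 42.1 F [-0.1 -0.  -1.9]
[-8.5 14.5 71.8] turn -0.1
[286 171]
```

View pics/n.png

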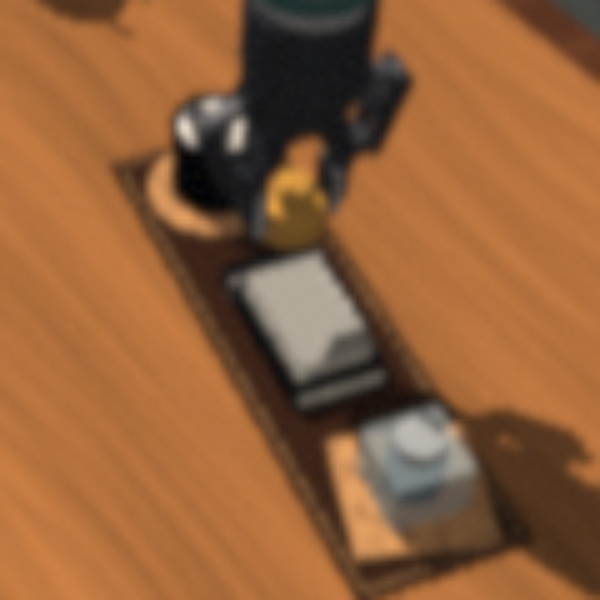

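```bash
python3 - <<'E'
from seg import *
im=get_image('side'); hsv=cv2.cvtColor(im['frame'],cv2.COLOR_RGB2HSV).astype(int)
S,V=hsv[...,1],hsv[...,2]
for t in (120,135): print('memo',seg(im,(S<70)&(V>t),(287,172),.035,17))
for p in ((240,285),(315,252),(380,335),(305,378)): print(px2w(im,(p[0]/5+226,p[1]/5+111),.035)[:2])
E
```

```text
memo [607.8, -44.1, 79.1, 88.3, 58.5]
memo [607.5, -43.5, 79.0, 84.5, 55.3]
[ 0.58516128 -0.00335665]
[ 0.643874   -0.00753801]
[ 0.63403097 -0.08815425]
[ 0.57259768 -0.08939684]
```

Emit:
{"method": "apply_moves", "body": {"deltas": [35, -8, 15, 15, 0, 35, -8, 15, 35, 0, 35, -8, 15, 52, 0, 35, -8, 15, 64, 0, 35, -8, 15, 71, 0, 35, -8, 15, 73, 0, 35, -8, 15, 73, 0, 35, -8, 15, 73, 0]}}

```text
clock: 28.3
position: [0.6087, -0.0377, 0.0617]
ee_rot: [0.0, 0.776, 0.63, 0.0]
contact_force: [1.2, -0.2, -1.7]
width: 0.0423
gripper_force: 36.5
```

```bash
python3 go.py 608 -42 56 -11.8
```

```text
now [608.7 -37.7  61.7] psi -11.8 q6 2 w 42.3 F [ 1.2 -0.2 -1.7]
[-4.4  0.2  5.7] turn -0.0
```

Emit:
{"method": "apply_moves", "body": {"deltas": [35, -4.4, 0, 2, 0, 35, -4.4, 0, 4, 0, 35, -4.4, 0, 5, 0, 35, -4.4, 0, 5.5, 0, 35, -4.4, 0, 5.5, 0]}}

```text
clock: 28.72
position: [0.6073, -0.0422, 0.0555]
ee_rot: [-0.0, 0.776, 0.63, 0.0]
contact_force: [0.0, -0.1, -2.4]
width: 0.0422
gripper_force: 36.6
```

Emit:
{"method": "apply_moves", "body": {"deltas": [35, 0, 0, 0.6, 0, 35, 0, 0, 1, 0, 35, 0, 0, 1, 0]}}

```text
clock: 28.97
position: [0.6074, -0.0422, 0.0553]
ee_rot: [0.0, 0.776, 0.63, 0.0]
contact_force: [-1.6, 0.6, 5.1]
width: 0.0419
gripper_force: 37.1
```

Seated; release and retreat upward and back.

Emit:
{"method": "apply_moves", "body": {"deltas": [50, 0, 0, 0, 0, 85, 0, 0, 0, 0, 85, 0, 0, 0, 0, 85, 0, 0, 0, 0, 85, 0, 0, -8, 0, 85, 0, 0, -30, 0, 85, 0, 0, -65, 0, 85, 0, 0, -100, 0, 85, 0, 0, -135, 0, 85, 0, 0, -150, 0, 85, 20, -30, -150, 0, 85, 35, -65, -150, 0]}}

```text
clock: 29.97
position: [0.5534, 0.0053, 0.2066]
ee_rot: [0.002, 0.777, 0.63, 0.002]
contact_force: [0.0, 0.5, 0.7]
width: 0.0851
gripper_force: 0.0
```

Emit:
{"method": "apply_moves", "body": {"deltas": [85, 15, -30, 0, 0, 85, 30, -60, 0, 0, 85, 45, -95, 0, 0, 85, 60, -130, 0, 0, 85, 75, -165, 0, 0, 85, 90, -200, 0, 0, 85, 90, -200, 0, 0]}}

```text
clock: 30.55
position: [0.3668, 0.137, 0.2046]
ee_rot: [-0.002, 0.775, 0.632, -0.001]
contact_force: [-0.6, -0.2, -0.7]
width: 0.0851
gripper_force: 0.0
```

```bash
python3 - <<'E'
from seg import *
out=[]
for c in ('top','side'):
    im=get_image(c); hsv=cv2.cvtColor(im['frame'],cv2.COLOR_RGB2HSV).astype(int); H,S,V=hsv[...,0],hsv[...,1],hsv[...,2]
    near=w2px(im,[.608,-.042,.035])
    print(c,'brass',seg(im,(H>=16)&(H<30)&(S>85),near,.055 if c=='side' else .049,14))
    j=w2px(im,[.638,.108,.064]); print('wax',seg(im,(S<50)&(V>120),j,.064,12))
    b=w2px(im,[.587,-.176,.05]); print('ink',seg(im,(S<75)&(V>70),b,.05,14))
    u=w2px(im,[.61,-.04,.03]).astype(int); out.append(cv2.resize(im['frame'][u[1]-70:u[1]+70,u[0]-70:u[0]+70,::-1],(400,400)))
cv2.imwrite('pics/f.png',np.hstack(out))
E
```

```text
top brass [605.1, -44.6, -1.3, 41.2, 37.6]
wax [638.8, 107.3, -45.5, 55.2, 53.9]
ink [583.2, -174.8, -13.4, 61.6, 58.4]
side brass [604.5, -50.3, 20.6, 58.2, 46.4]
wax [641.3, 104.2, -34.0, 54.9, 49.3]
ink [579.9, -182.0, 72.0, 73.7, 62.8]
```

View pics/f.png

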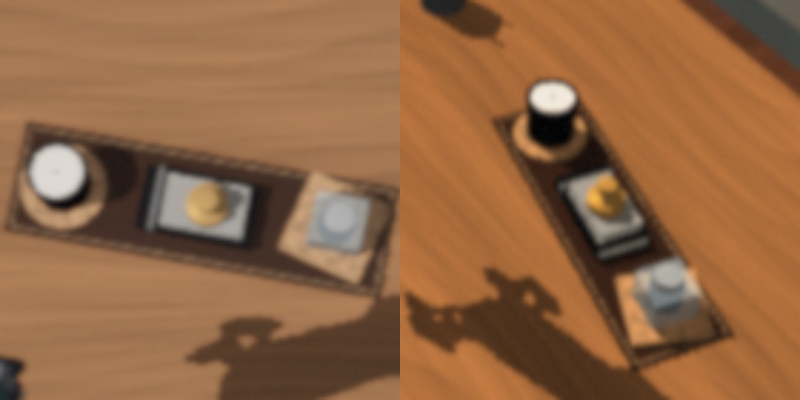

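The final views show everything upright, centred within a few mm and at rest, and the arm is clear.

```bash
python3 -c "from rig import *; print(sign_off())"
```

```text
the job is handed in; nothing more can be done
None
```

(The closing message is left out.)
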